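# Wedge a heel in the nailing board

### The job

Set the loose leather heel block into the still empty bay of the nailing board, straight breast edge toward the bay's straight fence like its neighbour, gripping it lightly so that the finished leather is not marked, and let go of it. Then take the loose iron wedge near its butt and slide it, thin end first from the board's open front, into the gap between the round back of that heel and the cheek (the only gap still wide enough), gently, without forcing it, until the heel is pressed flush against the fence. Finish still gripping the wedge and keeping it pressed home, so that I can nail the heel; leave everything else on the bench where it is.

Things in the scene. Friction and masses are not known exactly. Their poses are not given: they have to be found in the camera images.
- board: Nailing board fast to the bench: wooden base 100 x 270 x 10 mm, light wooden rails 24 mm tall. Origin: base underside, on the line of the two heel centres; +x away from its open front (robot's side), +y left. Base x = -38 to +62 mm. Two equal bays, heel centres at y = +69 and -59; each has a straight fence at its left (+y) and a tapered cheek at its right.
- seat: Brown leather pad, 58 x 59 x 2 mm, of the EMPTY bay (left or right, varies). Axes parallel to the board's. Origin: pad underside (level with the base's top, 10 mm over the bench), below where the heel's centre belongs. A heel flush on the fence has its origin at y = 0, z = 2 mm and the seat's yaw; along x it may be 15 mm nearer the front or 5 mm farther.
- fence (a point): Point on the empty bay's fence: seat frame (0, +31, 12) mm. The fence's flat face runs along the seat's x from -32 to +44 mm.
- cheek (a point): Point on the face of the empty bay's cheek: seat frame (0, -57.5, 12) mm. The face comes nearer the fence by 0.144 mm per mm of +x (8.2 degrees) and reaches from x = -20 to +39 mm.
- pin (a point): Top of the steel stop pin of the empty bay, 10 mm thick, 14 mm tall, at seat x = +28.5, y = -20 mm: it halts the heel, at about x = 0, when the wedge drags it along +x.
- seat_used: The same pad of the other bay, 128 mm to one side, where a heel and a wedge already sit tight (immovable; the wedge's butt sticks out 25 mm beyond the base's front edge).
- heel: Loose heel block, stacked dark leather, 58 (x) x 62 (y) x 21 mm, 60 g, on the bench. Origin: centre of underside. D-shaped: straight breast edge, 52 mm long, at y = +31 mm; round back, radius about 30 mm, at y = -31. Grip it across the flanks (x = -29 and +29 mm, nearly parallel). Leather marks above 60 N a finger, or 60 N from the wedge.
- heel_breast (a point): Middle of the heel's breast edge, at half height: heel frame (0, +31, 10) mm.
- wedge: Loose polished iron wedge, 33 x 146 x 17 mm, 140 g, lying flat. Origin: underside, mid-length; +y to the thin end. Width 33 mm at y = -68 to -54, narrowing evenly to 24.4 at +6, 12.2 at +51, 3 at the tip (+73). Thickness 17 mm up to y = -54, 11.3 at +6, 5.8 at +51, 3.5 at the tip. Underside flat. Grip firmly across the width near the butt, y = -55.
- wedge_tip (a point): Thin end of the loose wedge: wedge frame (0, +73, 2) mm. When home, the wedge points along the seat's +x turned 0.07 rad to the left, underside on the base or up to 5 mm above it, its origin at seat y = -44 mm and x = +8 mm (give or take 14): there it jams between cheek and heel, the push rising over a few mm. A push of 8 to 20 N is enough.
- hammer: Bystander: cobbler's hammer, 111 x 235 x 39 mm.
- tack_tin: Bystander: dark red hinged tack tin, 72 x 95 x 38 mm.
- polish_tin: Bystander: flat round red polish tin, 62 mm across, 22 mm tall.
- pincers: Bystander: lasting pincers with red handles, 58 x 160 x 12 mm.
- thread_spool: Bystander: spool of thread, 43 mm across, 56 mm tall.
- peg_jar: Bystander: jar of wooden pegs, 48 mm across, 65 mm tall.
- wax_pot: Bystander: round brush pot with waxy top, 72 x 78 x 62 mm.
- knob_awl: Bystander: awl with black knob handle, 42 x 141 x 30 mm.
- cement_tube: Bystander: white tube with red cap, 34 x 122 x 18 mm.

How it is judged:
On the way:
1. the heel stands in the empty bay, breast toward the fence, and has been let go (x of heel in the frame of seat between -0.025 and 0.012 m and y of heel in the frame of seat between -0.022 and 0.003 m and z of heel in the frame of seat between -0.001 and 0.0045 m and angle between the y axis of heel and the y axis of seat, either way round below 0.35 rad and y of heel_breast in the frame of seat above 0.005 m and angle between heel's own z axis and vertical below 0.1 rad and contact force between the fingers and heel below 0.1 N), for 0.2 s.
At the end, for the whole second after the job is handed in: Heel flat on the pad of the bay that was empty, its breast flush on the fence (1.8 mm, 0.06 rad); wedge level in the gap beside it, thin end past the heel, less than 8 mm off the base, pressing the heel with over 3 N and still gripped (over 3 N); all at rest (x of heel in the frame of seat between -0.015 and 0.005 m and y of heel in the frame of seat between -0.0018 and 0.003 m and z of heel in the frame of seat between -0.001 and 0.0045 m and angle between the y axis of heel and the y axis of seat, either way round below 0.06 rad and y of heel_breast in the frame of seat above 0.02 m and angle between heel's own z axis and vertical below 0.08 rad and x of wedge in the frame of seat between -0.025 and 0.04 m and y of wedge in the frame of seat between -0.056 and -0.034 m and z of wedge in the frame of seat between -0.003 and 0.008 m and angle between the y axis of wedge and the x axis of seat, either way round below 0.2 rad and x of wedge_tip in the frame of seat above 0.04 m and contact force between wedge and heel above 3 N and contact force between the fingers and wedge above 3 N and linear speed of each of heel, wedge below 0.02 m/s); the arm keeps its last pose, push and grip.
It fails at once if the heel is squeezed with more than 60 N from each finger (both together over 120 N) (contact force between the fingers and heel above 120 N).
It fails at once if the wedge is forced against the heel with more than 60 N (contact force between wedge and heel above 60 N).
It fails at once if the hammer, polish tin, thread spool or cement tube is moved by more than 20 mm (distance of any of hammer, polish_tin, thread_spool, cement_tube from where it was at the start of the episode above 0.02 m).
It also fails if it takes over 51 s, if anything falls off the work surface, if the arm or the gripper's body presses on something with over 40 N, if the wrist force passes 120 N, or if a joint passes its speed limit or range.

### The arm

A 6-joint arm with a two-finger parallel gripper is mounted at the origin on a cart in front of the work surface, level with it; the furniture and walls round the work are solid. World frame = base frame: x ahead of the robot, y to its left, z up, the work surface at z = 0. Lengths are in m, angles in rad, forces in N, time in s.
With the tool pointing down it reaches from about 0.25 to 0.775 m from the base axis. Payload 4 kg.
Tool frame: the origin (TCP) lies at the very end of the fingers, on their centre line; the grasp point (between the pads) lies 19 mm behind it (robot.tcp_to_grasp is the distance from the TCP to the grasp point, in m); z points along the fingers, y is the line along which they close (so a half turn about z gives the same grasp; the last joint's range is limited). The gripper opens to 94 mm and grips with 3 to 60 N. Pads are 16 mm wide; open, the fingers measure 119 mm over their backs; the gripper's body (75 mm by 177 mm) begins 78 mm behind the grasp point.
Start: joints at [-1.43, 0.087, 1.371, -0, 1.684, -0.103], TCP at [0.133, -0.534, 0.206] pointing down, gripper open.
Joint ranges: [-3.1, 3.1], [-0.76, 2.03], [0.27, 2.55], [-1.08, 4.22], [0.17, 2.65], [-2.57, 2.57]. Speed limits (rad/s): [2.79, 2.79, 3.14, 3.14, 3.14, 3.14].

### API

Orientations are given as [roll, pitch, yaw] about the fixed x, y, z axes, in that order (R = Rz(yaw) Ry(pitch) Rx(roll)).
In Python, from bench import robot, snapshot, get_obs gives the robot as it stands (robot), with the cameras as plain functions and the readings as plain functions.
- The arm moves only by the shell command python3 nudge.py FILE, which reads ROWS from the file FILE. ROWS is a JSON list of rows, 1 to 20 of them, each written [opening, [dx, dy, dz], turn]: the finger opening in m, then dx, dy, dz in m, then a turn about the tool's z in rad; each row shifts and turns the commanded pose from where the row before left it, along the tool's axes as they then stand; what a row does not reach is not made up. A row lasts 1/12 s, in which the tool goes at most 0.0417 m and 0.125 rad, less where a joint would pass 70% of its speed; a pose out of reach is approached as far as the arm can. The fingers move at their own pace and stop on an object; the grip force is fixed at half the most. Time passes only in rows, so rows that do not move let the fingers close. It prints the time, the measured TCP pose, the force, the opening and the grip force at its end. Input that does not fit is refused with a message, and nothing moves.
- get_obs(): the state, without advancing time (a new reading comes with each control period).
- snapshot(name): name is "scene" or "top" or "wrist"; returns a dict with "color" (480x640x3 uint8, blue, green, red), "fx", "fy", "cx", "cy" (pixels), "k1" (the pictures are not rectified: a ray, as slopes to the right and down, at radius r is drawn at 1 + k1 r^2 times it, then the intrinsics apply), "extrinsics" (4x4, takes a point from world to camera coordinates). Camera axes: x right, y down, z forward; pixel columns grow to the right and rows downward; lengths in m; the calibration is good to about 2 mm. A picture is of the moment at which its call begins. There is no depth.
- robot.close_job(): hands the job in; it is judged then, once.
The state is a dict: "time": time; "joint_positions": joint angles; "qvel": joint speeds; "joint_torque": joint torques, N m; "tool_pos": TCP position; "ee_rot": TCP orientation; "wrist_force": force on the tool from outside, world axes, zero at the start; "wrist_torque": the same for the moment, N m; "width": finger opening in m; "finger_force": force on a finger pad.
Only numpy, scipy, OpenCV 4.12 (cv2) and the standard library are available. Lean on these libraries where they do the work, as an engineer would, in place of code of your own. Each camera call takes 0.05 s, during which the arm holds its last target. There are 200 camera calls.

## Working session

There is one attempt and no reset: what is moved stays moved. The work goes in short steps, Python scripts to look and compute and a shell command to move; the robot and the scene stay as the last step left them, time stands still between calls to the robot, and variables do not carry over. Pictures are saved under pics/ and viewed, at most 10 in all, crops included, and the job is handed in when it is done.

```bash
ls; mkdir -p pics
cat > h.py <<'E'
import numpy as np, cv2, pickle, os
from bench import robot, snapshot, get_obs
def snap(name,tag):
    s=snapshot(name); cv2.imwrite(f'pics/{tag}.png',s['color']); pickle.dump(s,open(f'pics/{tag}.pkl','wb')); return s
def load(tag): return pickle.load(open(f'pics/{tag}.pkl','rb'))
def ray(s,uv):
    uv=np.atleast_2d(np.array(uv,float))
    d=np.c_[(uv[:,0]-s['cx'])/s['fx'],(uv[:,1]-s['cy'])/s['fy']]
    x=d.copy()
    for _ in range(20): x=d/(1+s['k1']*(x**2).sum(1,keepdims=True))
    E=np.array(s['extrinsics']); R,t=E[:3,:3],E[:3,3]
    return -R.T@t, np.c_[x,np.ones(len(x))]@R
def plane(s,uv,z):
    o,d=ray(s,uv); return o+d*((z-o[2])/d[:,2])[:,None]
def proj(s,P):
    P=np.atleast_2d(P); E=np.array(s['extrinsics']); c=P@E[:3,:3].T+E[:3,3]; x=c[:,:2]/c[:,2:]
    x=x*(1+s['k1']*(x**2).sum(1,keepdims=True)); return np.c_[x[:,0]*s['fx']+s['cx'],x[:,1]*s['fy']+s['cy']]
def tri(obs):
    A=np.zeros((3,3));b=np.zeros(3)
    L=[]
    for s,uv in obs:
        o,d=ray(s,uv); d=d[0]/np.linalg.norm(d[0]); M=np.eye(3)-np.outer(d,d); A+=M;b+=M@o; L.append((o,M))
    p=np.linalg.solve(A,b); return p,[np.linalg.norm(M@(p-o)) for o,M in L]
E
python3 - <<'E'
from h import *
for n in ('scene','top','wrist'):
    s=snap(n,n+'0'); print(n,s['fx'],s['cx'],s['cy'],s['k1'],np.round(ray(s,[320,240])[0],3),np.round(ray(s,[320,240])[1],2))
print(get_obs())
E
```

```text
bench.py
nudge.py
pics
scene 615.164248521009 314.2744471297029 241.90401416920344 -0.18773167059789717 [-0.399 -0.814  1.096] [[ 0.59  0.49 -0.64]]
top 537.1855988778162 315.35263692837964 247.20521514321774 -0.09405432408225697 [0.366 0.026 1.342] [[ 0.17 -0.03 -0.99]]
wrist 352.83279018554384 322.77589520019967 240.6371437621634 0.023975644394701554 [ 0.198 -0.519  0.384] [[-0.22 -0.04 -0.97]]
{'time': 0.15, 'joint_positions': array([-1.43012220e+00,  8.77970051e-02,  1.37188307e+00,  6.22023001e-06,
        1.68360120e+00, -1.03112360e-01]), 'qvel': array([-0.00027213, -0.00204247, -0.00518534,  0.00034653, -0.00058548,
       -0.0003263 ]), 'joint_torque': array([ 2.48036422e-04, -3.40642619e+01, -3.02793610e+01,  7.17304205e-02,
        3.05211428e-02, -1.08831659e-04]), 'tool_pos': array([ 0.13269088, -0.53332592,  0.20457881]), 'ee_rot': array([-3.13991364e+00, -1.79958357e-04,  2.43787034e-01]), 'wrist_force': array([ 0.12458866, -0.30766679,  0.77424554]), 'wrist_torque': array([-0.03312254,  0.00348955,  0.01116713]), 'finger_force': 0.0, 'width': 0.09420922607515964}
```

View pics/top0.png

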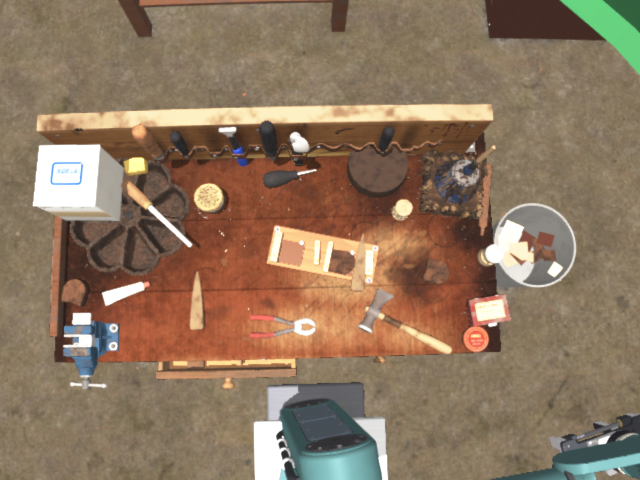

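View pics/scene0.png

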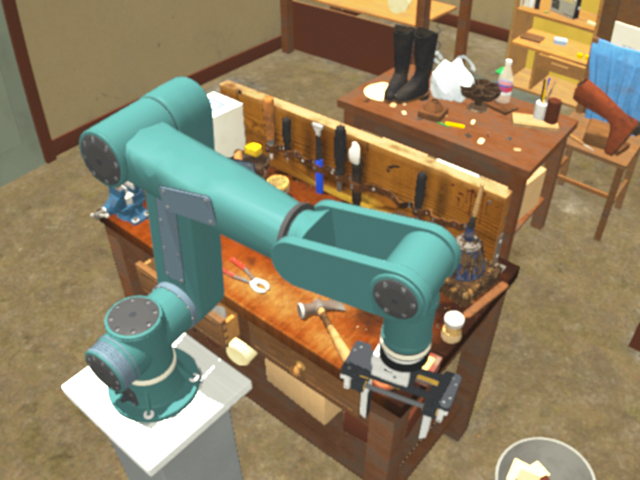

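The top view shows the board at about (323,257) with its left bay empty (pad at 293,250), and the wedge at (197,300) with its tip up. The heel is probably the dark block at (436,271), although another one sits at (74,290). I'll enlarge those areas.

Run:
```python
from h import *
s=load('top0'); im=s['color']
def c(x0,y0,w,h,k): return cv2.resize(im[y0:y0+h,x0:x0+w],None,fx=k,fy=k,interpolation=cv2.INTER_CUBIC)
a=c(260,220,125,75,6)[:, :750]
b=np.hstack([c(410,250,50,50,3),c(50,265,50,50,3),cv2.resize(im[262:337,160:235],(150,150)),c(420,240,100,50,3)])
out=np.zeros((600,750,3),np.uint8); out[:450]=a; out[450:600,:b.shape[1]]=b[:, :750]
cv2.imwrite('pics/c1.png',out)
for n,uv in dict(heel=[436,271],other=[74,290],wt=[197,272],wb=[196,328],seat=[292,250],used=[341,262],ham=[378,311]).items(): print(n,plane(s,uv,0.0).round(3))
```

```text
heel [[ 0.505 -0.308  0.   ]]
other [[0.479 0.61  0.   ]]
wt [[0.518 0.295 0.   ]]
wb [[ 0.378  0.298 -0.   ]]
seat [[0.568 0.056 0.   ]]
used [[ 0.534 -0.067  0.   ]]
ham [[ 0.409 -0.155  0.   ]]
```

View pics/c1.png

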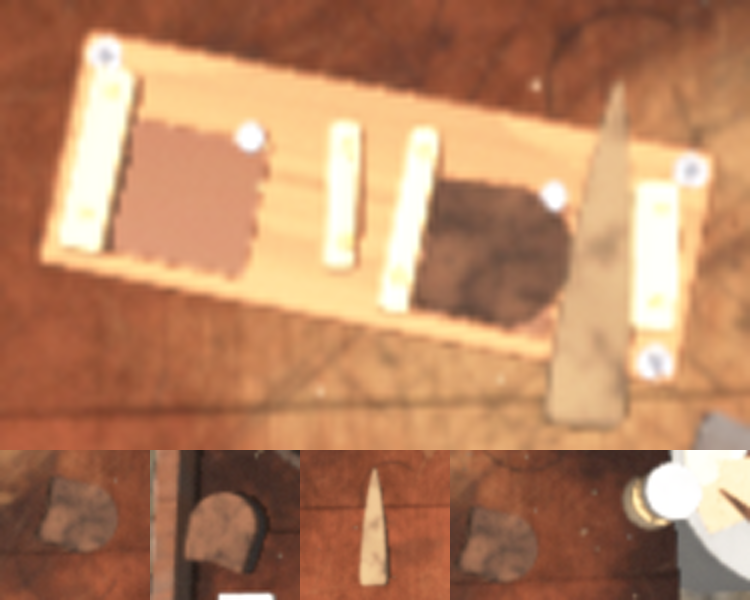

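The heel lies at (436,271) in the top image, around (0.505,-0.308), with its breast edge facing left. The left bay is empty, and the board yaw is about -0.27. I'll move above the heel and turn the tool for a second view.

```bash
echo '[[0.094,[0.0333,-0.0109,0],0],[0.094,[0.0333,-0.0109,0],0],[0.094,[0.0333,-0.0109,0],0],[0.094,[0.0333,-0.0109,0],0],[0.094,[0.0333,-0.0109,0],0],[0.094,[0.0333,-0.0109,0],0],[0.094,[0.0333,-0.0109,0],0],[0.094,[0.0333,-0.0109,0],0],[0.094,[0.0333,-0.0109,0],0],[0.094,[0.0333,-0.0109,0],0],[0.094,[0.0333,-0.0109,0],0],[0.094,[0.0333,-0.0109,0],0]]' > rows.txt && python3 nudge.py rows.txt && echo '[[0.094,[0,0,0],-0.115],[0.094,[0,0,0],-0.115],[0.094,[0,0,0],-0.115],[0.094,[0,0,0],-0.115],[0.094,[0,0,0],-0.115],[0.094,[0,0,0],-0.115],[0.094,[0,0,0],-0.115],[0.094,[0,0,0],-0.115],[0.094,[0,0,0],-0.115],[0.094,[0,0,0],0]]' > rows.txt && python3 nudge.py rows.txt
python3 - <<'E'
from h import *
snap('wrist','w1'); snap('top','top1')
o=get_obs(); print(o['time'],o['tool_pos'],o['ee_rot'],o['joint_positions'])
E
```

```text
time: 1.15
tool_pos: [0.4901, -0.3091, 0.2051]
ee_rot: [-3.141, 0.0, 0.244]
wrist_force: [0.6, -0.6, 0.8]
width: 0.094
finger_force: 0.0
time: 1.98
tool_pos: [0.4888, -0.3102, 0.2049]
ee_rot: [-3.141, -0.0, 1.281]
wrist_force: [-0.2, 0.6, 0.3]
width: 0.094
finger_force: 0.0
2.0833 [ 0.48883791 -0.31026407  0.20510217] [-3.14094925e+00 -1.59897921e-04  1.27583364e+00] [-6.63405266e-01  1.52544214e-01  1.29924634e+00 -8.31577237e-05
  1.69045991e+00 -3.68452532e-01]
```

View pics/w1.png

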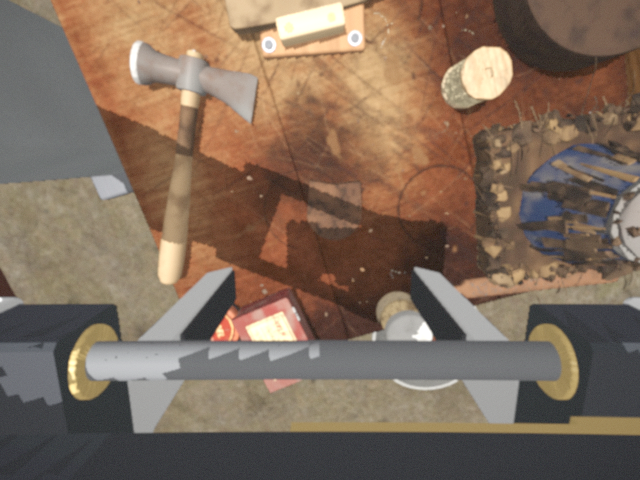

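The wrist view has the heel at about (334,208), partly in shadow, with its breast edge at the top (row ~183). I'll enlarge both views of it so I can measure its corners.

Run:
```python
from h import *
def c(s,x0,y0,w,h,k):
    a=cv2.resize(s['color'][y0:y0+h,x0:x0+w],None,fx=k,fy=k,interpolation=cv2.INTER_CUBIC).astype(float)
    a=(255*(np.clip(a,0,200)/200)**.6).astype(np.uint8)
    for i in range(0,w,10): cv2.putText(a,str(x0+i),(i*k,8),0,.3,(0,255,0)); a[:6,i*k]=255
    for i in range(0,h,10): cv2.putText(a,str(y0+i),(0,i*k+4),0,.3,(0,255,0))
    return a
a=c(load('w1'),290,165,80,90,5); b=c(load('top0'),415,250,40,45,10)
cv2.imwrite('pics/c2.png',np.hstack([a,b]))
```

```text
(no output)
```

View pics/c2.png

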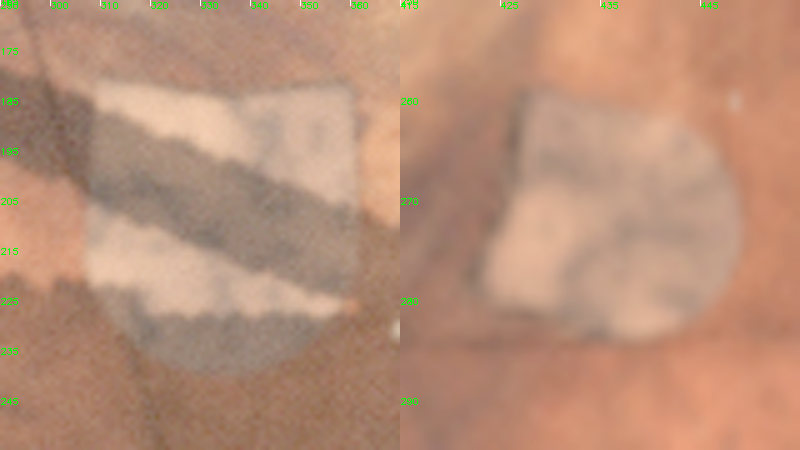

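The wrist view gives breast corners at (308.5,181) and (360,181.5), flanks at columns 307 and 361 near row 213, and the back at (334,239). In the top view the breast corners are at (427.5,259.5) and (423,280), and the back is at (449,272).

Run:
```python
from h import *
w=load('w1');t=load('top0')
W=[[308.5,181],[360,181.5],[307,213],[361,213],[334,239]]
T=[[423.5,280.5],[427.5,259.5],[449,272]]
P=plane(w,W,.021); Q=plane(t,T,.021); print(P.round(4));print(Q.round(4))
for a,b in ((0,0),(1,1),(4,2)): print(tri([(w,W[a]),(t,T[b])]))
print('breast len',np.linalg.norm(P[1]-P[0]),'width',np.linalg.norm(P[3]-P[2]),'len',np.linalg.norm((P[0]+P[1])/2-P[4]))
d=P[1]-P[0]; print('yaw',np.arctan2(d[1],d[0])); d=(P[0]+P[1])/2-P[4];print(np.arctan2(-d[0],d[1]))
print('centre',(P[2]+P[3])/2,((P[0]+P[1])/2+P[4])/2)
```

```text
[[ 0.4876 -0.2664  0.021 ]
 [ 0.5376 -0.2819  0.021 ]
 [ 0.4764 -0.2973  0.021 ]
 [ 0.5301 -0.3134  0.021 ]
 [ 0.4955 -0.332   0.021 ]]
[[ 0.4801 -0.2694  0.021 ]
 [ 0.5324 -0.2825  0.021 ]
 [ 0.4996 -0.3351  0.021 ]]
(array([ 0.48399037, -0.26941011,  0.00989242]), [np.float64(0.003834798806312138), np.float64(0.0038347988063120357)])
(array([ 0.5357103 , -0.28332794,  0.01429609]), [np.float64(0.0025753345777664045), np.float64(0.0025753345777662358)])
(array([ 0.49641627, -0.32514921,  0.05423416]), [np.float64(0.000845413103705618), np.float64(0.0008454131037057116)])
breast len 0.052393574757252814 width 0.056102219513899286 len 0.060292129503192016
yaw -0.3008252306941131
-0.2877894576289812
centre [ 0.50324826 -0.30535908  0.021     ] [ 0.50405118 -0.30307095  0.021     ]
```

The breast length (52.4) and sizes agree with the text at z=0.021, so the heel's centre is about (0.5035,-0.304) with yaw -0.295. I'll move over it and down partway for a second wrist view.

```bash
echo '[[0.094,[0.0052,0.0062,0.03],0],[0.094,[0.0052,0.0062,0.03],0],[0.094,[0,0,0.03],0],[0.094,[0,0,0.025],0],[0.094,[0,0,0],0],[0.094,[0,0,0],0]]' > rows.txt && python3 nudge.py rows.txt
python3 - <<'E'
from h import *
s=snap('wrist','w2')
o=get_obs(); print(o['time'],o['tool_pos'],o['ee_rot'])
x,y,z=o['tool_pos']; print(proj(s,[x,y,.021]))
a=s['color'].astype(float); a=(255*(np.clip(a,0,200)/200)**.6).astype(np.uint8); cv2.imwrite('pics/w2g.png',a)
E
```

```text
time: 2.58
tool_pos: [0.5028, -0.3032, 0.0889]
ee_rot: [-3.138, -0.001, 1.277]
wrist_force: [-0.1, -0.3, 0.7]
width: 0.0943
finger_force: 0.0
2.6333 [ 0.50409149 -0.30421287  0.09126047] [3.14109966e+00 2.69614329e-04 1.27754891e+00]
[[323.89612582 250.44375417]]
```

View pics/w2g.png

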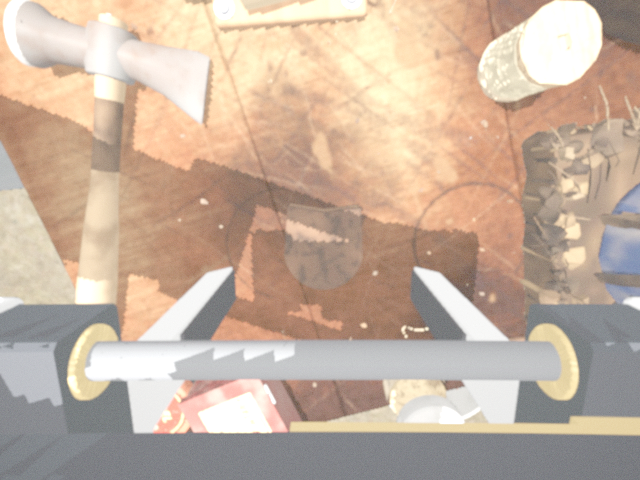

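The second view has the heel's corners at (288,206) and (360,206), flanks at columns 285 and 362, and the back at row 289. It is centred under the TCP to about 2 mm. I'll check its height from the two wrist views, then descend and grip.

```bash
python3 - <<'E'
from h import *
a,b=load('w1'),load('w2')
for p,q in (([308.5,181],[288,206]),([360,181.5],[361,206]),([334,239],[324,289])): print(tri([(a,p),(b,q)]))
P=plane(b,[[288,206],[361,206],[285,245],[362,245],[324,289]],.021); print(P.round(4)); d=P[1]-P[0];print(np.arctan2(d[1],d[0]), (P[2]+P[3])/2, (P[0]+P[1]+2*P[4])/4)
E
echo '[[0.094,[0.001,0,0.03],0],[0.094,[0.001,0,0.03],0],[0.094,[0,0,0.02],0],[0.094,[0,0,0.006],0],[0.094,[0,0,0],0]]' > rows.txt && python3 nudge.py rows.txt
```

```text
(array([ 0.48666973, -0.26749998,  0.00289856]), [np.float64(0.00022426331795412504), np.float64(0.00022426331795410366)])
(array([ 0.53940814, -0.28377354,  0.00181892]), [np.float64(0.0002431176280278354), np.float64(0.00024311762802783793)])
(array([ 0.49578148, -0.33130632,  0.02433301]), [np.float64(0.00019422398945951358), np.float64(0.00019422398945951564)])
[[ 0.4893 -0.2659  0.021 ]
 [ 0.5385 -0.2808  0.021 ]
 [ 0.4784 -0.2922  0.021 ]
 [ 0.5316 -0.3083  0.021 ]
 [ 0.4956 -0.3326  0.021 ]]
-0.29393803125012524 [ 0.50498478 -0.30023241  0.021     ] [ 0.50471658 -0.30299616  0.021     ]
time: 3.05
tool_pos: [0.5045, -0.3022, 0.0048]
ee_rot: [-3.141, -0.0, 1.278]
wrist_force: [-0.2, -0.4, 0.9]
width: 0.094
finger_force: 0.0
```

```bash
echo '[[0.04,[0,0,0],0],[0.04,[0,0,0],0],[0.04,[0,0,0],0],[0.04,[0,0,0],0],[0.04,[0,0,0],0],[0.04,[0,0,0],0]]' > rows.txt && python3 nudge.py rows.txt && echo '[[0.04,[0,0,-0.02],0],[0.04,[0,0,-0.03],0],[0.04,[0,0,-0.035],0],[0.04,[0,0,-0.035],0],[0.04,[0,0,-0.02],0],[0.04,[0,0,0],0]]' > rows.txt && python3 nudge.py rows.txt
python3 - <<'E'
from h import *
s=snap('wrist','w3')
snap('top','top2')
E
```

```text
time: 3.55
tool_pos: [0.5047, -0.3023, 0.0051]
ee_rot: [3.141, 0.0, 1.279]
wrist_force: [-0.3, 1.0, 0.2]
width: 0.0576
finger_force: 0.1
time: 4.05
tool_pos: [0.5071, -0.304, 0.1514]
ee_rot: [3.13, 0.004, 1.279]
wrist_force: [-0.4, 0.5, 0.1]
width: 0.0566
finger_force: 30.1
```

The heel is gripped at width 56.6 mm and 30 N. Next I'll estimate the board pose from the top view.

```bash
python3 - <<'E'
from h import *
t=load('top0'); f=lambda L:np.array(L)/6+[260,220]-[.4,.4]
B=plane(t,f([[88,35],[40,262],[712,155],[672,380]]),.010); print('base',B.round(4))
S=plane(t,f([[140,120],[268,152],[242,278],[112,248]]),.012); print('pad',S.round(4),S.mean(0))
d=B[0]-B[2]; y1=np.arctan2(-d[0],d[1]); d=B[1]-B[3]; y2=np.arctan2(-d[0],d[1]); d=B[0]-B[1]; y3=np.arctan2(d[1],d[0])
print(y1,y2,y3,'L',np.linalg.norm(B[0]-B[2]),np.linalg.norm(B[0]-B[1]))
yaw=(y1+y2)/2; R=np.array([[np.cos(yaw),-np.sin(yaw)],[np.sin(yaw),np.cos(yaw)]])
c=B[:,:2].mean(0); # base centre x=+12 ; y centre unknown 
print('c',c,'pad in base frame from c',R.T@(S.mean(0)[:2]-c), 'expect x -12')
F=plane(t,f([[137,75],[102,250]]),.034); print('fence top edge in c frame',(F[:,:2]-c)@R)
E
echo '[[0.04,[0.04,0,0],0],[0.04,[0.04,0,0],0],[0.04,[0.04,0,0],0],[0.04,[0.04,0,0],0],[0.04,[0.04,0,0],0],[0.04,[0.04,0,0],0],[0.04,[0,-0.02,0],0],[0.04,[0,0,0],0],[0.04,[0,0,0],0]]' > rows.txt && python3 nudge.py rows.txt
python3 - <<'E'
from h import *
s=snap('wrist','w4')
o=get_obs(); print(o['tool_pos'],o['ee_rot'],o['finger_force'])
E
```

```text
base [[ 0.6302  0.0988  0.01  ]
 [ 0.5345  0.1203  0.01  ]
 [ 0.5727 -0.1619  0.01  ]
 [ 0.4786 -0.141   0.01  ]]
pad [[0.593  0.0775 0.012 ]
 [0.5782 0.0243 0.012 ]
 [0.5255 0.0364 0.012 ]
 [0.5394 0.0901 0.012 ]] [0.55902784 0.05708491 0.012     ]
-0.21700427140062134 -0.21093283881679428 -0.2205074820750086 L 0.26700228631880785 0.09804354701666194
c [ 0.55398506 -0.02097627] pad in base frame from c [-0.0116477   0.07735184] expect x -12
fence top edge in c frame [[ 0.03198984  0.10778185]
 [-0.04201367  0.10765965]]
time: 4.9
tool_pos: [0.5529, -0.0657, 0.1417]
ee_rot: [-3.137, 0.001, 1.28]
wrist_force: [0.0, -0.2, -0.5]
width: 0.0561
finger_force: 30.1
[ 0.55349613 -0.06663842  0.14242257] [-3.13863655e+00  7.74485212e-04  1.27861861e+00] 30.091792151079062
```

View pics/w4.png

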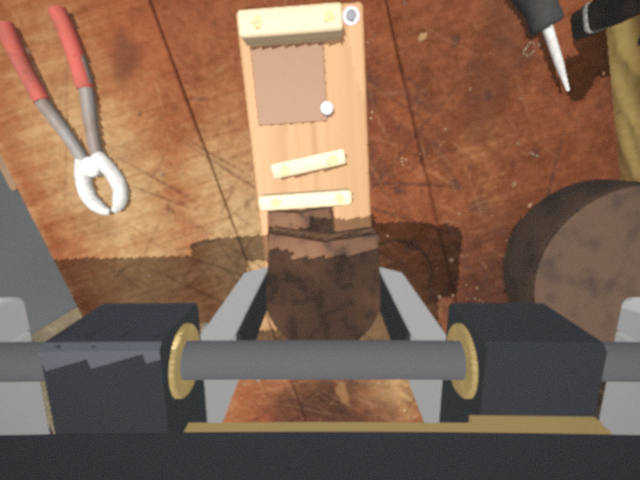

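The wrist view shows the empty pad between (253,46) and (328,124), the pin top at (327,107), and the fence with its face along row 38–45. The cheek is near (308,165), and the held heel's breast corners are at (269,232) and (378,232).

Run:
```python
from h import *
w=load('w4');t=load('top0')
L=plane(w,[[244,50],[262,218],[364,40],[370,210]],.010); print(L.round(4))
for a,b in((0,1),(2,3)):
    d=L[a]-L[b]; print('yaw',np.arctan2(-d[0],d[1]))
yaw=-.217; R=np.array([[np.cos(yaw),-np.sin(yaw)],[np.sin(yaw),np.cos(yaw)]])
S=plane(w,[[254,46],[323,44],[260,124],[328,121]],.012); print('pad',S.round(4),S.mean(0), [np.linalg.norm(S[i]-S[j]) for i,j in((0,1),(0,2),(1,3),(2,3))])
s0=np.array([.559,.057])
print('rel: base edges',(L[:,:2]-s0)@R)
print('pad',(S[:,:2]-s0)@R)
print('pin(28.5,-20)',(plane(w,[327,107],.024)[:,:2]-s0)@R, (plane(t,[260+249/6,220+136/6],.024)[:,:2]-s0)@R, tri([(w,[327,107]),(t,[260+249/6-.4,220+136/6-.4])]))
print('fence face',(plane(w,[[247,46],[342,38]],.034)[:,:2]-s0)@R)
print('fence bottom',(plane(w,[[254,46],[323,43]],.012)[:,:2]-s0)@R)
p=np.array([.5535,-.0664]); ps=1.279; A=np.array([[np.cos(ps),np.sin(ps)],[np.sin(ps),-np.cos(ps)]])
H=plane(w,[[269,230],[378,230]],.1585); print('heel breast in tool',(H[:,:2]-p)@A.T)
```

```text
[[ 0.5355  0.0939  0.01  ]
 [ 0.5047 -0.0386  0.01  ]
 [ 0.6291  0.0732  0.01  ]
 [ 0.5989 -0.0593  0.01  ]]
yaw -0.22795813505194765
yaw -0.22373061293431726
pad [[0.5443 0.0937 0.012 ]
 [0.597  0.0794 0.012 ]
 [0.5295 0.0371 0.012 ]
 [0.5844 0.0231 0.012 ]] [0.56379536 0.05832341 0.012     ] [np.float64(0.05462748786701995), np.float64(0.05847025016028987), np.float64(0.057649413701716175), np.float64(0.05669927125737766)]
rel: base edges [[-0.03092656  0.03093165]
 [-0.03241617 -0.10499859]
 [ 0.06493172  0.03093742]
 [ 0.06401724 -0.10492976]]
pad [[-0.02229476  0.03263906]
 [ 0.03227129  0.03004902]
 [-0.02452749 -0.02578855]
 [ 0.03214283 -0.02760025]]
pin(28.5,-20) [[ 0.03189082 -0.01819065]] [[ 0.0281854  -0.02033704]] (array([0.58592871, 0.03293344, 0.01233448]), [np.float64(0.0011688374291718166), np.float64(0.0011688374291717032)])
fence face [[-0.02392559  0.02668057]
 [ 0.04602922  0.0267686 ]]
fence bottom [[-0.02229476  0.03263906]
 [ 0.03232387  0.03075443]]
heel breast in tool [[ 0.0322471  -0.02518415]
 [ 0.03229949  0.02607936]]
```

Pad, base and pin agree across the views within about 4 mm. I take the seat as (0.561,0.0575) with yaw -0.22, and aim for the heel at seat (-5,-5) mm.

```bash
echo '[[0.04,[0,0,0],-0.072],[0.04,[0.0291,-0.0062,0],0],[0.04,[0.0291,-0.0062,0],0],[0.04,[0.0291,-0.0062,0.01],0],[0.04,[0.029,-0.0061,0.02],0],[0.04,[0,0,0.03],0],[0.04,[0,0,0.02],0],[0.04,[0,0,0],0],[0.04,[0,0,0],0],[0.04,[0,0,0],0]]' > rows.txt && python3 nudge.py rows.txt
python3 - <<'E'
from h import *
s=snap('wrist','w5')
o=get_obs(); print(o['tool_pos'],o['ee_rot'],o['finger_force'])
E
```

```text
time: 5.78
tool_pos: [0.5568, 0.0513, 0.0655]
ee_rot: [3.14, -0.0, 1.349]
wrist_force: [0.6, -0.6, -1.2]
width: 0.0565
finger_force: 30.1
[0.5572418  0.05140061 0.06629996] [ 3.13826943e+00 -6.01029994e-04  1.34903052e+00] 30.092222752118687
```

View pics/w5.png

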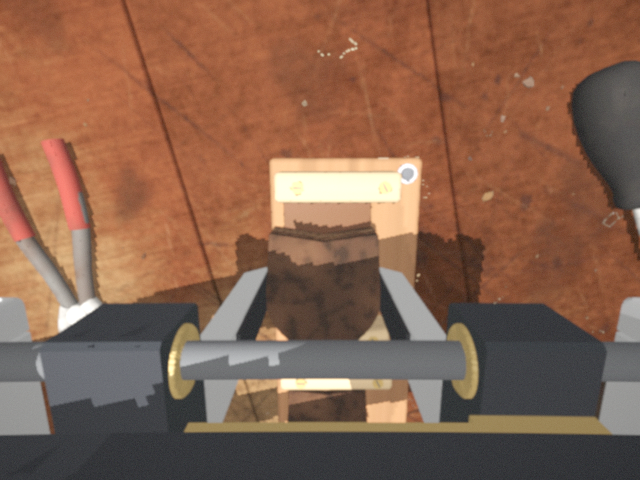

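Here the fence's near top edge is at row 202 (columns 275–400), the pad spans columns 284–371, and the base spans 270–420. The heel lines up square, so I'll check the offsets.

Run:
```python
from h import *
w=load('w5'); p=np.array([.5570,.0514]); ps=1.349; A=np.array([[np.cos(ps),np.sin(ps)],[np.sin(ps),-np.cos(ps)]])
for n,uv,z in (('fence face top',[[276,202],[400,202]],.034),('pad edge',[[284,212],[371,212]],.012),('pad/fence bottom',[[286,204],[371,203]],.012),('base L/R',[[272,220],[419,220]],.010),('heel breast',[[269,229],[378,229]],.082),('base far',[[271,158],[420,159]],.010)):
    print(n,((plane(w,uv,z)[:,:2]-p)@A.T*1000).round(1).tolist())
```

```text
fence face top [[38.8, -27.3], [38.7, 46.9]]
pad edge [[29.4, -25.0], [29.3, 32.9]]
pad/fence bottom [[34.8, -23.6], [35.4, 32.7]]
base L/R [[23.7, -33.5], [23.5, 65.7]]
heel breast [[32.0, -24.7], [31.9, 26.6]]
base far [[64.4, -32.7], [63.6, 63.8]]
```

The heel sits 3–7 mm off the fence and about 4 mm to the front, square to it. I'll lower it and release.

```bash
echo '[[0.04,[0,0,0.02],0],[0.04,[0,0,0.015],0],[0.04,[0,0,0.008],0],[0.04,[0,0,0.004],0],[0.04,[0,0,0.001],0],[0.04,[0,0,0],0],[0.04,[0,0,0],0]]' > rows.txt && python3 nudge.py rows.txt
```

```text
time: 6.42
tool_pos: [0.5576, 0.0542, 0.0188]
ee_rot: [3.138, -0.005, 1.351]
wrist_force: [0.5, 5.8, 2.5]
width: 0.0563
finger_force: 33.4
```

The +5.8 N side force looks like the heel's round back touching the stop pin. That fits geometrically with the heel at x≈-4, y≈-5. I'll lift slightly, shift 5 mm toward the front and lower again.

```bash
echo '[[0.04,[0,0,-0.006],0],[0.04,[0.001,-0.005,0],0],[0.04,[0,0,0.004],0],[0.04,[0,0,0.002],0],[0.04,[0,0,0.001],0],[0.04,[0,0,0],0],[0.04,[0,0,0],0]]' > rows.txt && python3 nudge.py rows.txt
```

```text
time: 7.0
tool_pos: [0.5514, 0.0553, 0.0163]
ee_rot: [3.141, -0.002, 1.351]
wrist_force: [-1.0, 4.0, 4.7]
width: 0.0562
finger_force: 32.8
```

```bash
echo '[[0.07,[0,0,0],0],[0.07,[0,0,0],0],[0.07,[0,0,0],0],[0.07,[0,0,0],0]]' > rows.txt && python3 nudge.py rows.txt && echo '[[0.075,[0,0,-0.02],0],[0.075,[0,0,-0.03],0],[0.075,[0,0,-0.04],0],[0.075,[0,0,-0.04],0],[0.075,[-0.02,0,-0.02],0],[0.075,[0,0,0],0],[0.075,[0,0,0],0]]' > rows.txt && python3 nudge.py rows.txt
python3 - <<'E'
from h import *
s=snap('wrist','w6'); snap('top','top3'); snap('scene','scene3')
o=get_obs(); print(o['time'],o['tool_pos'],o['ee_rot'],o['finger_force'],o['wrist_force'])
E
```

```text
time: 7.33
tool_pos: [0.5505, 0.0559, 0.0149]
ee_rot: [-3.14, -0.002, 1.351]
wrist_force: [-0.2, 5.0, 2.7]
width: 0.0699
finger_force: 2.7
time: 7.92
tool_pos: [0.5473, 0.0337, 0.1665]
ee_rot: [3.139, 0.001, 1.349]
wrist_force: [0.2, 0.7, -0.3]
width: 0.0753
finger_force: 0.0
8.0667 [0.54531    0.03495415 0.1626509 ] [-3.13697696e+00  1.28554554e-03  1.35053910e+00] 0.0 [0.65039456 0.76512013 0.0382913 ]
```

View pics/w6.png

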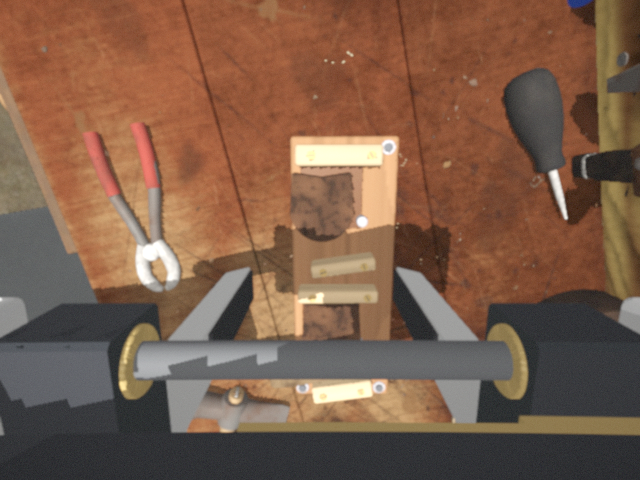

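The heel is standing on the pad, released. Its breast edge runs along row ~173 from (293,174) to (352,172), its back is at row 241, and the pin is at (362,222). I'll measure it relative to the board in the same picture.

Run:
```python
from h import *
w=load('w6'); s0=np.array([.561,.0575]); yaw=-.22; R=np.array([[np.cos(yaw),-np.sin(yaw)],[np.sin(yaw),np.cos(yaw)]])
for n,uv,z in (('pin top 28.5 -20',[[362,222]],.024),('base L,R x -38/62',[[293,230],[396,210]],.010),('base far corners y+?',[[291,138],[397,137]],.010),('heel breast',[[292,174],[353,172]],.033),('heel flank',[[290,205],[355,205]],.033),('heel back',[[323,241]],.033),('fence face top y31',[[297,165],[381,164]],.034),('cheek face top: near-fence side',[[311,262],[373,254]],.034)):
    print(n,((plane(w,uv,z)[:,:2]-s0)@R*1000).round(1).tolist())
```

```text
pin top 28.5 -20 [[29.5, -19.8]]
base L,R x -38/62 [[-35.7, -29.9], [63.4, -10.8]]
base far corners y+? [[-35.6, 55.8], [61.2, 56.3]]
heel breast [[-33.5, 24.5], [19.6, 26.1]]
heel flank [[-35.9, -2.5], [21.9, -2.7]]
heel back [[-6.7, -35.6]]
fence face top y31 [[-28.9, 32.2], [43.6, 32.8]]
cheek face top: near-fence side [[-17.8, -55.2], [39.1, -47.8]]
```

The heel is at about seat (-8,-6) mm with yaw error around 0.03 rad, which is within the first condition. Now for the wedge: rotate, go over its butt and look.

```bash
python3 - <<'E'
from h import *
t=load('top0'); T=plane(t,[[196.5,271]],.0035)[0]; B=plane(t,[[190,329],[203,329]],.017); m=B.mean(0); d=T-m
print(T,B,'len',np.linalg.norm(d[:2]),'heading',np.arctan2(d[1],d[0]),'grip',m+(d/np.linalg.norm(d))*.018,'width',np.linalg.norm(B[0]-B[1]))
E
echo '[[0.075,[0,0,0],0.122],[0.075,[0,0,0],0.122],[0.075,[0,0,0],0.122],[0.075,[0,0,0],0.122],[0.075,[0,0,0],0.122],[0.075,[0,0,0],0.122],[0.075,[0,0,0],0.122],[0.075,[0,0,0],0.122],[0.075,[0,0,0],0.122],[0.075,[0,0,0],0.122],[0.075,[0,0,0],0.122],[0.075,[0,0,0],0]]' > rows.txt && python3 nudge.py rows.txt && echo '[[0.075,[-0.02,-0.033,0],0],[0.075,[-0.02,-0.033,0],0],[0.075,[-0.02,-0.033,0],0],[0.075,[-0.02,-0.033,0],0],[0.075,[-0.02,-0.033,0],0],[0.075,[-0.02,-0.033,0],0],[0.075,[-0.02,-0.033,0],0],[0.075,[-0.01,-0.033,0],0],[0.075,[0,0,0.02],0],[0.075,[0,0,0.02],0],[0.075,[0,0,0],0],[0.075,[0,0,0],0]]' > rows.txt && python3 nudge.py rows.txt
python3 - <<'E'
from h import *
s=snap('wrist','w7')
o=get_obs(); print(o['time'],o['tool_pos'],o['ee_rot'],o['joint_positions'])
E
```

```text
[0.52002838 0.29602318 0.0035    ] [[0.37607695 0.30891996 0.017     ]
 [0.37541363 0.27695752 0.017     ]] len 0.14431605265842043 heading 0.021374409893508542 grip [0.39366295 0.29332178 0.01532351] width 0.03196932159028385
time: 9.07
tool_pos: [0.5455, 0.0353, 0.1628]
ee_rot: [3.142, 0.005, 0.007]
wrist_force: [0.6, -0.2, -0.7]
width: 0.0751
finger_force: 0.0
time: 10.07
tool_pos: [0.3927, 0.297, 0.1231]
ee_rot: [3.139, 0.005, 0.011]
wrist_force: [1.1, -0.8, 0.2]
width: 0.0754
finger_force: 0.0
10.1167 [0.39382635 0.29735744 0.12471207] [3.14036158e+00 1.81281993e-03 1.03057711e-02] [ 5.31891785e-01 -6.61987689e-03  1.62881320e+00 -1.64327540e-04
  1.52158449e+00  2.09238949e+00]
```

View pics/w7.png

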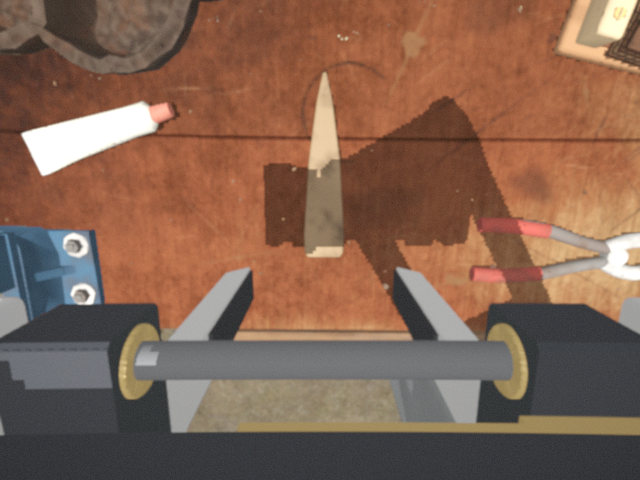

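The wedge's tip is at (324,73) and its butt corners are at (305,255) and (343,256), so it is aligned with the tool.

Run:
```python
from h import *
w=load('w7');t=load('top0')
T=plane(w,[[324,73]],.0035)[0]; B=plane(w,[[305,255],[343,256]],.017); m=B.mean(0); d=(T-m)[:2]
print(T,m,'len',np.linalg.norm(d),'heading',np.arctan2(d[1],d[0]),'width',np.linalg.norm(B[0]-B[1]),'grip',m[:2]+d/np.linalg.norm(d)*.018)
print(tri([(w,[324,73]),(t,[196.5,271])]),tri([(w,[324,255.5]),(t,[196.5,329])]))
```

```text
[0.5225183  0.29578744 0.0035    ] [0.37876429 0.2942182  0.017     ] len 0.14376258256949004 heading 0.01091572113306165 width 0.031948515107928066 grip [0.39676321 0.29441468]
(array([0.5203675 , 0.29537435, 0.00905022]), [np.float64(0.0010669307961819446), np.float64(0.0010669307961817338)]) (array([0.37601397, 0.29442548, 0.008141  ]), [np.float64(0.00034899235460767223), np.float64(0.0003489923546074951)])
```

The wedge measures 144 mm long and 32 mm wide with heading about 0.011, which agrees with the text. I'll grip it at y≈-58, where the sides are parallel.

```bash
echo '[[0.075,[-0.0025,0.0027,0.03],0],[0.075,[0,0,0.03],0],[0.075,[0,0,0.03],0],[0.075,[0,0,0.02],0],[0.075,[0,0,0.009],0],[0.075,[0,0,0],0],[0.01,[0,0,0],0],[0.01,[0,0,0],0],[0.01,[0,0,0],0],[0.01,[0,0,0],0],[0.01,[0,0,0],0],[0.01,[0,0,0],0],[0.01,[0,0,0],0],[0.01,[0,0,0],0]]' > rows.txt && python3 nudge.py rows.txt && echo '[[0.01,[0,0,-0.005],0],[0.01,[0,0,-0.02],0],[0.01,[0,0,-0.03],0],[0.01,[0,0,-0.03],0],[0.01,[0,0,0],0],[0.01,[0,0,0],0]]' > rows.txt && python3 nudge.py rows.txt
python3 - <<'E'
from h import *
s=snap('wrist','w8'); snap('top','top4')
o=get_obs(); print(o['time'],o['tool_pos'],o['ee_rot'],o['width'])
E
```

```text
time: 11.28
tool_pos: [0.392, 0.2951, 0.0068]
ee_rot: [-3.141, -0.001, 0.009]
wrist_force: [-0.2, 0.1, 1.5]
width: 0.0319
finger_force: 30.0
time: 11.78
tool_pos: [0.3929, 0.2956, 0.0933]
ee_rot: [-3.14, -0.004, 0.009]
wrist_force: [0.1, -0.1, -2.0]
width: 0.032
finger_force: 30.0
11.8833 [0.39080438 0.29432342 0.08995177] [3.14008047e+00 2.43509076e-03 8.81808429e-03] 0.032092438478156335
```

View pics/w8.png

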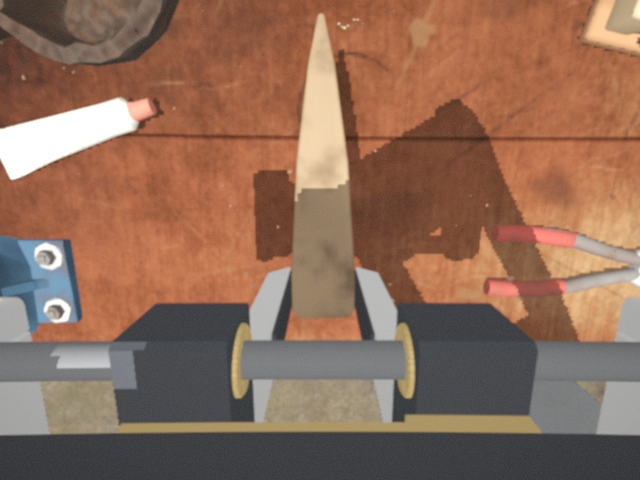

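The wedge is held at its butt with the tip at (321,15). I'll check it for sag and heading.

Run:
```python
from h import *
w=load('w8'); p=np.array([.3912,.2945])
for z in (.069,.079,.089):
    T=plane(w,[[321,15]],z)[0]; print(z,T,T[:2]-p,'len',np.linalg.norm(T[:2]-p))
B=plane(w,[[292,316],[353,316]],.102); print(B)
```

```text
0.069 [0.53048887 0.29626585 0.069     ] [0.13928887 0.00176585] len 0.13930006509966536
0.079 [0.52699157 0.29616762 0.079     ] [0.13579157 0.00166762] len 0.13580180819036639
0.089 [0.52349427 0.2960694  0.089     ] [0.13229427 0.0015694 ] len 0.1323035737928856
[[0.37877401 0.31016231 0.102     ]
 [0.37906673 0.27825613 0.102     ]]
```

The wedge is level with its origin 59 mm ahead of the TCP. I'll turn to heading -0.15 and move in front of the gap. I'll stay above the pincers, which lie there, at TCP z≈0.03.

```bash
echo '[[0.01,[0,0,0],0.08],[0.01,[0,0,0],0.08],[0.01,[0.0015,0.0362,0],0],[0.01,[0.0015,0.0362,0],0],[0.01,[0.0015,0.0362,0],0],[0.01,[0.0015,0.0362,0],0],[0.01,[0.0015,0.0362,0],0],[0.01,[0.0015,0.0362,0],0],[0.01,[0.0015,0.0362,0],0],[0.01,[0,0,0.02],0],[0.01,[0,0,0.02],0],[0.01,[0,0,0.02],0],[0.01,[0,0,0],0],[0.01,[0,0,0],0],[0.01,[0,0,0],0]]' > rows.txt && python3 nudge.py rows.txt
python3 - <<'E'
from h import *
s=snap('wrist','w9')
o=get_obs(); print(o['time'],o['tool_pos'],o['ee_rot'],o['width'],o['wrist_force'])
E
```

```text
time: 13.13
tool_pos: [0.3638, 0.043, 0.0313]
ee_rot: [3.141, 0.001, -0.151]
wrist_force: [1.1, 0.1, -0.7]
width: 0.032
finger_force: 30.0
13.1833 [0.36451042 0.04298808 0.03208239] [ 3.14156824e+00 -8.59689585e-04 -1.50650257e-01] 0.03205494577316678 [-0.04444447 -0.0619587  -0.91736587]
```

View pics/w9.png

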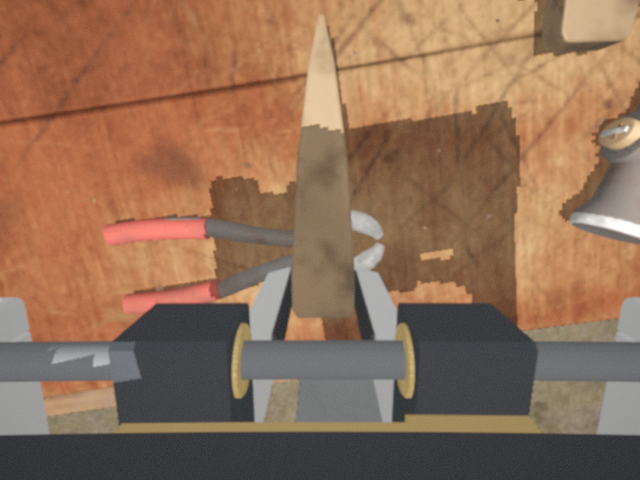

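The wedge is clear above the pincers with its tip at (321,15). I've used up my picture allowance (12 viewed, over the limit of 10), so I'll go on by measurements and force. First I'll slide the thin end in above the base and then lower it.

```bash
echo '[[0.01,[0.02,0,0],0],[0.01,[0.02,0,0],0],[0.01,[0.02,0,0],0],[0.01,[0.01,0,0],0],[0.01,[0,0,0],0],[0.01,[0,0,0],0]]' > rows.txt && python3 nudge.py rows.txt && echo '[[0.01,[0,0,0.005],0],[0.01,[0,0,0.005],0],[0.01,[0,0,0.002],0],[0.01,[0,0,0],0],[0.01,[0,0,0],0]]' > rows.txt && python3 nudge.py rows.txt
python3 - <<'E'
from h import *
w=snap('wrist','w10'); snap('top','top5')
o=get_obs(); print(o['time'],o['tool_pos'],o['ee_rot'],o['width'],o['wrist_force'])
E
```

```text
time: 13.68
tool_pos: [0.4332, 0.0325, 0.0319]
ee_rot: [3.142, 0.0, -0.151]
wrist_force: [-0.2, -0.0, -2.2]
width: 0.0323
finger_force: 30.0
time: 14.1
tool_pos: [0.4326, 0.0324, 0.0192]
ee_rot: [3.141, 0.001, -0.151]
wrist_force: [0.4, 0.6, -1.3]
width: 0.032
finger_force: 30.0
14.2 [0.43308464 0.03229666 0.01952207] [ 3.14154016e+00 -8.00348832e-05 -1.51214542e-01] 0.03193151833637478 [-0.1209565   1.21653454 -2.17849235]
```

```bash
echo '[[0.01,[0.007,0,0],0],[0.01,[0.007,0,0],0],[0.01,[0.007,0,0],0],[0.01,[0.007,0,0],0],[0.01,[0,0,0],0]]' > rows.txt && python3 nudge.py rows.txt && echo '[[0.01,[0.005,0,0],0],[0.01,[0.005,0,0],0],[0.01,[0,0,0],0],[0.01,[0,0,0],0]]' > rows.txt && python3 nudge.py rows.txt
```

```text
time: 14.62
tool_pos: [0.4628, 0.0277, 0.0197]
ee_rot: [3.141, -0.001, -0.152]
wrist_force: [0.6, 0.1, -2.0]
width: 0.0319
finger_force: 30.0
time: 14.95
tool_pos: [0.4709, 0.0265, 0.0194]
ee_rot: [3.142, 0.0, -0.151]
wrist_force: [-0.3, -1.0, -1.9]
width: 0.0318
finger_force: 30.0
```

Run:
```python
from h import *
w=snap('wrist','w11'); o=get_obs(); print(o['tool_pos'],o['wrist_force'],o['wrist_torque'])
s0=np.array([.562,.0577]);yaw=-.22;R=np.array([[np.cos(yaw),-np.sin(yaw)],[np.sin(yaw),np.cos(yaw)]])
h=cv2.cvtColor(w['color'],cv2.COLOR_BGR2HSV)
print('expected px: pin,tip fence ends, heel breast/back', proj(w,[np.r_[s0+R@np.array(v[:2]),v[2]] for v in [(.0285,-.02,.024),(-.032,.031,.034),(.044,.031,.034),(0,.031,.033),(0,-.031,.033),(-.02,-.0604,.034)]]).round(0).tolist())
```

```text
[0.47068049 0.02658841 0.01935109] [-0.00775038 -0.02122835 -1.81200565] [ 0.00527703  0.07154381 -0.0023264 ]
expected px: pin,tip fence ends, heel breast/back [[269.0, 53.0], [151.0, 183.0], [141.0, -7.0], [148.0, 109.0], [289.0, 120.0], [351.0, 170.0]]
```

```bash
echo '[[0.01,[0.004,0,0],0],[0.01,[0.004,0,0],0],[0.01,[0,0,0],0],[0.01,[0,0,0],0]]' > rows.txt && python3 nudge.py rows.txt && echo '[[0.01,[0.004,0,0],0],[0.01,[0.003,0,0],0],[0.01,[0,0,0],0],[0.01,[0,0,0],0]]' > rows.txt && python3 nudge.py rows.txt
```

```text
time: 15.33
tool_pos: [0.479, 0.0253, 0.0195]
ee_rot: [3.142, -0.0, -0.151]
wrist_force: [-0.6, 0.1, -1.5]
width: 0.032
finger_force: 30.0
time: 15.67
tool_pos: [0.4859, 0.0245, 0.0195]
ee_rot: [-3.141, -0.0, -0.151]
wrist_force: [0.5, 0.6, -1.5]
width: 0.0322
finger_force: 30.0
```

```bash
echo '[[0.01,[0.003,0,0],0],[0.01,[0.003,0,0],0],[0.01,[0,0,0],0],[0.01,[0,0,0],0]]' > rows.txt && python3 nudge.py rows.txt && echo '[[0.01,[0.003,0,0],0],[0.01,[0,0,0],0],[0.01,[0,0,0],0]]' > rows.txt && python3 nudge.py rows.txt
```

```text
time: 16.0
tool_pos: [0.492, 0.0239, 0.0195]
ee_rot: [-3.141, -0.001, -0.151]
wrist_force: [0.9, 2.5, -1.4]
width: 0.0325
finger_force: 30.0
time: 16.25
tool_pos: [0.4947, 0.0236, 0.0194]
ee_rot: [-3.14, -0.0, -0.151]
wrist_force: [0.2, 5.2, -1.8]
width: 0.0322
finger_force: 30.0
```

The +y force means the wedge is leaning on the cheek, so I'll ease it left a little and continue.

```bash
echo '[[0.01,[0.001,-0.0008,0],0],[0.01,[0.002,0,0],0],[0.01,[0,0,0],0],[0.01,[0,0,0],0]]' > rows.txt && python3 nudge.py rows.txt && echo '[[0.01,[0.002,-0.0003,0],0],[0.01,[0,0,0],0],[0.01,[0,0,0],0]]' > rows.txt && python3 nudge.py rows.txt
```

```text
time: 16.58
tool_pos: [0.4977, 0.0235, 0.0194]
ee_rot: [-3.141, -0.0, -0.151]
wrist_force: [-0.4, 5.0, -2.4]
width: 0.0322
finger_force: 30.0
time: 16.83
tool_pos: [0.4998, 0.0234, 0.0194]
ee_rot: [-3.141, -0.0, -0.151]
wrist_force: [-0.2, 4.7, -2.6]
width: 0.032
finger_force: 30.0
```

```bash
echo '[[0.01,[0.002,-0.0003,0],0],[0.01,[0,0,0],0],[0.01,[0,0,0],0]]' > rows.txt && python3 nudge.py rows.txt && echo '[[0.01,[0.002,-0.0003,0],0],[0.01,[0,0,0],0],[0.01,[0,0,0],0]]' > rows.txt && python3 nudge.py rows.txt&& echo '[[0.01,[0.002,-0.0003,0],0],[0.01,[0,0,0],0],[0.01,[0,0,0],0]]' > rows.txt && python3 nudge.py rows.txt
python3 - <<'E'
from h import *
snap('wrist','w12'); o=get_obs(); print(o['wrist_torque'])
E
```

```text
time: 17.08
tool_pos: [0.5019, 0.0232, 0.0195]
ee_rot: [3.142, -0.0, -0.151]
wrist_force: [0.1, 4.7, -1.9]
width: 0.0328
finger_force: 30.0
time: 17.33
tool_pos: [0.5039, 0.0231, 0.0195]
ee_rot: [3.141, -0.0, -0.151]
wrist_force: [0.3, 4.4, -1.9]
width: 0.032
finger_force: 30.0
time: 17.58
tool_pos: [0.506, 0.023, 0.0195]
ee_rot: [3.141, -0.001, -0.151]
wrist_force: [0.2, 3.1, -1.8]
width: 0.0321
finger_force: 30.0
[0.76071827 0.03650677 0.07761567]
```

```bash
cat > prof.py <<'E'
from h import *
import sys
w=load(sys.argv[1]); s0=np.array([.562,.0577]);yaw=-.22;R=np.array([[np.cos(yaw),-np.sin(yaw)],[np.sin(yaw),np.cos(yaw)]])
xs=np.arange(-.048,.049,.008); ys=np.arange(.046,-.074,-.003)
img=cv2.GaussianBlur(w['color'],(3,3),0)
P=np.array([np.r_[s0+R@[x,y],.033] for y in ys for x in xs]); uv=proj(w,P).round().astype(int)
g=cv2.cvtColor(img,cv2.COLOR_BGR2GRAY)
v=np.array([g[b,a] if 0<=a<640 and 0<=b<480 else -1 for a,b in uv]).reshape(len(ys),len(xs))
print('y\\x  ',(xs*1000).astype(int))
for y,r in zip(ys,v): print('%4d '%round(y*1000),' '.join('%3d'%k for k in r))
E
python3 prof.py w12
```

```text
y\x   [-48 -40 -32 -24 -16  -8   0   8  16  24  32  39  48]
  46  100 117 151 251 251 251 250 250 248 248 247 246 103
  43  109 117 162 251 247 251 251 251 251 251 246 250 204
  40  109 108 150 252 243 251 251 251 251 251 246 251 173
  37  109 113 156 251 232 251 251 251 251 251 242 250 178
  34  111 108 174 251 251 250 250 250 250 248 248 247 148
  31  117 114 110 180 165 173 156 163 158 175 155 159 209
  28  114 106 115  89  99 122 115 109 107 133 131 132 210
  25  113 117  69  76  76  67  98 110 109 126 124 126 210
  22  107 113  69  75  72  71  90 110 111 103 124 121 210
  19  108 105  72  79  65  70  90 112 112 157 185 198 209
  16  100 111  71  76  74  70  87 106 114 159 203 200 204
  13  106 119  70  66  74  67  86 112 110 161 203 200 207
  10   80  77  54  53  68  69  96 114 109 162 204 200 205
   7   70  69  53  62  62  65  94 118 115 163 204 200 206
   4   66  71  54  67  58  65  81 118 108 165 204 201 198
   1   69  70  57  66  62  58 115 122 120 165 204 201 198
  -2   68  76  65  63  57  84 112 120 134 168 204 201 198
  -5   74  73  70  70  68  97 107 114 126 164 204 200 
[... 579 characters left out ...]
 194
 -38  115 117 112 112 112 109 108 103 105 116 116 195 194
 -41  114 113 111 112 112 109 109 104  97 116 115 194 193
 -44  114 112 109 106 112 109 112  98  94 110 116 193 192
 -47  114 114 104  94 111 110 112 103  94 108 192 194 152
 -50  114 114 105  92 110 111 114 114 113 110 153 146 198
 -53  109 109 100 106 111 111 113 120 119 129 177 200 197
 -56  104 101  96 110 111 114 117 141 175 181 191 213 197
 -59  102  89  89 108 122 168 180 186 186 184 174 224 197
 -62  101  77  94 129 182 173 185 183 177 173 171 232 197
 -65   44  90 139 129 182 147 173 170 172 161 130 199 197
 -68  109 165 120 129 171 170 167 145 117 126 121 199 197
 -71  165 166  90 130 153 123 130 127 116 127 121 198 197
```

The profile shows the heel's back at y≈-30.5, so it's nearly flush, and spanning x≈-35 to 21. I'll press on until the resistance rises.

```bash
echo '[[0.01,[0.002,-0.0003,0],0],[0.01,[0,0,0],0],[0.01,[0,0,0],0]]' > rows.txt && python3 nudge.py rows.txt && echo '[[0.01,[0.002,-0.0003,0],0],[0.01,[0,0,0],0],[0.01,[0,0,0],0]]' > rows.txt && python3 nudge.py rows.txt&& echo '[[0.01,[0.0015,-0.0002,0],0],[0.01,[0,0,0],0],[0.01,[0,0,0],0]]' > rows.txt && python3 nudge.py rows.txt
```

```text
time: 17.88
tool_pos: [0.5077, 0.0229, 0.0194]
ee_rot: [3.141, 0.0, -0.151]
wrist_force: [-0.3, 3.7, -2.2]
width: 0.0323
finger_force: 30.0
time: 18.13
tool_pos: [0.509, 0.0229, 0.0191]
ee_rot: [3.141, 0.002, -0.151]
wrist_force: [-2.4, 1.2, -1.3]
width: 0.0321
finger_force: 30.0
time: 18.38
tool_pos: [0.5098, 0.0229, 0.0189]
ee_rot: [3.14, 0.003, -0.151]
wrist_force: [-4.6, 1.6, -0.6]
width: 0.0323
finger_force: 30.0
```

```bash
echo '[[0.01,[0.0015,-0.0002,0],0],[0.01,[0,0,0],0],[0.01,[0,0,0],0]]' > rows.txt && python3 nudge.py rows.txt && echo '[[0.01,[0.0015,-0.0002,0],0],[0.01,[0,0,0],0],[0.01,[0,0,0],0]]' > rows.txt && python3 nudge.py rows.txt
python3 - <<'E'
from h import *
snap('wrist','w13'); o=get_obs(); print(o['tool_pos'],o['wrist_force'],o['wrist_torque'],o['qvel'].max())
E
python3 prof.py w13 | awk 'NR==1||($1>18)||($1<-18&&$1>-40)'
```

```text
time: 18.63
tool_pos: [0.5104, 0.0228, 0.0186]
ee_rot: [3.14, 0.006, -0.151]
wrist_force: [-5.7, 0.9, -0.1]
width: 0.0326
finger_force: 30.0
time: 18.88
tool_pos: [0.5109, 0.0228, 0.0183]
ee_rot: [3.14, 0.008, -0.151]
wrist_force: [-8.5, 1.1, 1.0]
width: 0.032
finger_force: 30.0
[0.51091464 0.02281378 0.01833947] [-8.95814508  0.59360503  0.8372429 ] [ 0.2998704   1.6296835  -0.04330686] 0.0007628521272338995
y\x   [-48 -40 -32 -24 -16  -8   0   8  16  24  32  39  48]
  46  101 116 138 251 251 251 250 250 250 249 248 247 100
  43  106 118 154 251 247 251 251 251 251 251 243 251 220
  40  109 112 176 252 242 252 252 251 251 251 247 251 179
  37  114 111 157 252 233 251 251 251 251 251 236 251 180
  34  115 108 155 251 251 249 250 250 249 250 250 250 170
  31  120 115 110 178 163 168 174 157 148 167 170 170 204
  28  114 110  81  87  81 114  76 112 109 135 133 132 211
  25  113 112  70  75  76  70  60 111 110 127 127 126 210
  22  109 112  70  77  76  73  53 111 112 113 124 122 211
  19  109 111  73  78  65  71  54 111 115 161 203 203 209
 -20  165 166 153  55  65  63  64 105  76 215 251 201 199
 -23  165 166 165  55  63  65  65  63  90 197 236 201 199
 -26   80 162 165 121  66  63  64  59 103 159 134 201 199
 -29   47  48 107 131  71  64  62  85  89  90 126 185 199
 -32  106 115 117 110 112 111 107 104 110 112 117 110 190
 -35  115 117 117 106 111 111 106 105 108 115 116 114 194
 -38  116 116 116 109 113 111 110 110  99 112 118 129 196
```

The push has risen to 8.5 N with the wedge nearly stopped, so it's jammed at the expected depth (origin x≈+16 mm). I'll take it to about 12 N and check stability.

```bash
echo '[[0.01,[0.0015,-0.0002,0],0],[0.01,[0,0,0],0],[0.01,[0,0,0],0]]' > rows.txt && python3 nudge.py rows.txt && echo '[[0.01,[0.001,0,0],0],[0.01,[0,0,0],0],[0.01,[0,0,0],0],[0.01,[0,0,0],0],[0.01,[0,0,0],0]]' > rows.txt && python3 nudge.py rows.txt
python3 - <<'E'
from h import *
w=snap('wrist','w14'); o=get_obs(); print(o['tool_pos'],o['wrist_force'],o['wrist_torque'])
s0=np.array([.562,.0577]);yaw=-.22;R=np.array([[np.cos(yaw),-np.sin(yaw)],[np.sin(yaw),np.cos(yaw)]])
g=cv2.cvtColor(w['color'],cv2.COLOR_BGR2GRAY).astype(np.float32)
ys=np.arange(.036,.020,-.001); xs=np.arange(-.03,.020,.004)
for n in xs:
    uv=proj(w,[np.r_[s0+R@[n,y],.033] for y in ys]).astype(np.float32)
    print(int(round(n*1000)),cv2.remap(g,uv[None,:,0],uv[None,:,1],cv2.INTER_LINEAR)[0].astype(int).tolist())
E
```

```text
time: 19.18
tool_pos: [0.5114, 0.0228, 0.018]
ee_rot: [3.139, 0.01, -0.151]
wrist_force: [-10.5, 0.3, 1.5]
width: 0.0324
finger_force: 30.0
time: 19.6
tool_pos: [0.5117, 0.0228, 0.0179]
ee_rot: [3.139, 0.012, -0.151]
wrist_force: [-11.2, 1.7, 1.7]
width: 0.0322
finger_force: 30.0
[0.51169858 0.02275971 0.01786408] [-12.59105893   1.23114355   2.57824022] [0.37281735 2.14751758 0.02925973]
-30 [251, 251, 250, 239, 209, 142, 108, 95, 68, 67, 67, 70, 68, 69, 72, 74]
-26 [252, 252, 250, 242, 219, 166, 126, 123, 111, 76, 76, 74, 75, 75, 78, 77]
-22 [252, 251, 251, 239, 219, 166, 135, 113, 76, 77, 75, 74, 74, 76, 76, 76]
-18 [251, 251, 250, 242, 217, 163, 134, 111, 69, 67, 73, 75, 75, 79, 78, 77]
-14 [251, 251, 251, 242, 220, 169, 137, 130, 93, 74, 73, 78, 77, 77, 75, 72]
-10 [251, 251, 250, 242, 219, 168, 138, 132, 119, 78, 73, 75, 71, 74, 77, 76]
-6 [251, 251, 250, 242, 218, 169, 134, 133, 119, 64, 51, 60, 61, 63, 68, 68]
-2 [251, 251, 251, 241, 220, 167, 136, 131, 95, 65, 66, 59, 58, 53, 54, 56]
2 [251, 251, 250, 241, 220, 165, 135, 110, 69, 61, 61, 55, 51, 51, 51, 55]
6 [251, 251, 251, 241, 218, 168, 132, 115, 110, 110, 110, 110, 100, 101, 89, 76]
10 [251, 251, 250, 241, 219, 168, 121, 107, 111, 113, 111, 112, 104, 101, 98, 100]
14 [251, 251, 251, 237, 218, 159, 103, 103, 108, 111, 108, 111, 111, 110, 112, 111]
18 [251, 251, 250, 241, 218, 148, 98, 93, 91, 92, 91, 98, 106, 107, 106, 105]
```

The breast's ends meet the fence edge within about a pixel on both sides, the push is steady at about 12 N, and the wedge is gripped at 30 N. I'm handing in.

```bash
python3 -c "
from bench import robot, snapshot, get_obs
print(robot.close_job())"
```

```text
the job is handed in; nothing more can be done
None
```

The job is handed in at about 20 s of the 51 s, and the result was not reported back: the heel reads flush against the fence to within about 1 mm, and the wedge is still gripped at 30 N and pressed home at about 12 N; I viewed 12 pictures, over the limit of 10.

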